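Shut the carver's tool chest

TASK

Close up the wooden tool chest on the carving bench with your fingertips: first push both open drawers fully home, then push the raised lid down until it is fully shut, gently, without slamming it. Do not lift or shift the chest, leave the mallet, bottle and stone alone, and finish clear of everything.

Things in the scene. Friction and masses are not known exactly. Their poses are not given: they have to be found in the camera images.
- chest: Loose, heavy (about 4 to 6 kg) pale wooden tool chest on the bench: carcass 150 (x) x 280 (y) x 82 mm (z). Origin: centre of its underside. Its -x axis points out of the drawer side, roughly toward the robot; +y is its left. Carcass front at own x = -75 mm. Two drawers side by side in front, an open well with chisels on top, lid hinged on the far (+x) top edge. A level push over 15 N may slide it.
- drawer_left (a joint): Opening of the drawer on the chest's +y side, m: 0 fully home, grows as it comes out along the chest's -x; starts 0.025 to 0.060 open. It stays where it is left and runs with 1.5 N friction plus 6 N per m/s of damping, against a hard stop at 0.
- drawer_right (a joint): The same for the drawer on the chest's -y side.
- drawer_left_front (a point): Point on the outer face of the left drawer's front, mid-width, 41 mm above the bench; moves with the drawer. The front is a plain board without handle, 124 mm wide, 12 mm thick, from 11 to 59 mm above the bench. When home its outer face stands 6 mm proud of the carcass, at chest x = -81 mm, y = +66 mm. Axes as the chest's.
- drawer_right_front (a point): The same point of the right drawer (home at chest x = -81 mm, y = -66 mm).
- lid (a joint): Lid angle, rad: 0 shut (level on the chest), grows as its front edge rises and swings back over the hinge on the far side; starts 0.7 to 1.25. A stiff hinge (0.5 N m friction) holds it at any angle, so it must be pushed all the way down; about 2 to 5 N near its free edge moves it. It stops hard at 0.
- lid_hinge (a point): Middle of the lid's hinge line, which runs along the chest's y, at chest x = +75 mm, 82 mm above the bench. Turns with the lid: the lid reaches from here along this point's -x, and its outer (upper) face is 10 mm out along this point's +z.
- lid_edge (a point): Point on the lid's outer face, 145 mm from the hinge line, mid-width. The lid is a plain board 169 mm long, 280 wide, 10 thick; an 8 mm thick lip along its free edge hangs 30 mm below the board and, when shut, comes down in front of the tops of the drawer fronts with 5 mm to spare. Shut, the outer face is 92 mm above the bench.
- mallet: Loose round wooden carver's mallet standing on its head: head up to 80 mm across, 197 mm tall. Origin under its centre. Stands 250 to 290 mm to the left or right of the chest's centre (the bottle is on the other side). To be left alone.
- oil: Loose amber bottle, 64 mm across, 130 mm tall, origin under its centre; on the other side of the chest from the mallet. To be left alone.
- stone: Loose grey sharpening stone, 50 x 180 x 25 mm, lying behind the chest (beyond the hinge side), origin under its centre. To be left alone.

How it is judged:
By the outcome, as a careful person would: the job done as asked, in the order asked, and still so for the second after the job is handed in, with the robot touching nothing.
It also fails if it takes over 61 s, if anything falls off the work surface, if the arm or the gripper's body presses on something with over 40 N, if the wrist force passes 120 N, or if a joint passes its speed limit or range.

ROBOT

A 7-joint arm with a two-finger parallel gripper is mounted at the origin on the work surface. World frame = base frame: x ahead of the robot, y to its left, z up, the work surface at z = 0. Lengths are in m, angles in rad, forces in N, time in s.
With the tool pointing down it reaches from about 0.425 to 0.95 m from the base axis. Payload 16.7 kg.
Tool frame: the origin (TCP) lies midway between the tips of the shut fingers; the grasp point (between the pads) lies 19 mm behind it; z points along the fingers, x is the direction in which the jaws open and shut, and the axes are right-handed (so a half turn about z gives the same grasp; the last joint's range is limited). The gripper opens to 94 mm and grips with 3 to 60 N. Pads are 16 mm wide; open, the fingers measure 119 mm over their backs; the gripper's body (75 mm by 177 mm) begins 78 mm behind the grasp point.
Start: joints at [-1.399, 0.426, 0.074, 1.606, -0.034, 1.111, -0.067], TCP at [0.213, 0.64, 0.205] pointing down, gripper open.
Joint ranges: [-2.85, 2.85], [-0.5, 2.14], [-1.23, 1.37], [0.21, 2.46], [-1.02, 4.16], [0.16, 2.05], [-2.73, 2.73]. Speed limits (rad/s): [1.89, 1.89, 2.39, 2.39, 3.01, 3.01, 3.01].

INTERFACE

Orientations are given as a 3x3 rotation matrix whose columns are the frame's x, y, z axes.
In Python, from station import sense, capture, calibration, hand_in, search_frame, regions_of, pinpoint gives the robot as it stands.
- The arm moves only by the tool servo_tool, never from a script. Its argument "deltas" is text: rows parted by semicolons, each of 5 numbers parted by spaces: the shift along the tool's x, y, z in mm, then the turn about the tool's z in rad, then the finger opening in mm, from 0 to 94. A call has 1 to 20 rows; each row shifts and turns the pose as measured when the row begins, along the tool's axes as they then stand; what a row does not reach is not made up. A row lasts 1/10 s, in which the tool goes at most 50 mm and 8.59 degrees, less where a joint would pass 70% of its speed; a pose out of reach is approached as far as the arm can. A call is refused whole if a number of a shift passes 50 or a number of a turn 0.15, either way. A call with a gripper value outside its range is refused whole. The fingers move at their own pace and stop on an object; the grip force is fixed at half the most. Time passes only in rows, so rows that do not move let the fingers close. It gives the time, the measured TCP pose, the force and the opening at its end, in the units of the state.
- sense(): the state, without advancing time (a new reading comes with each control period).
- capture(name): name is "scene" or "side" or "wrist"; returns the picture (400x640x3 uint8, red, green, blue); there is no depth.
- calibration(name): a dict with "camera_matrix" (3x3 intrinsics, pixels), "xyz" and "attitude" of the camera in the world. Camera axes: x right, y down, z forward; pixel columns grow to the right and rows downward; lengths in m; the calibration is good to about 2 mm. A picture is of the moment at which its call begins: read the wrist's pose just before it. calibration takes no time and is no camera call; for the wrist camera it gives the pose at the moment of the call.
- hand_in(): hands the job in, once; it reports no verdict.
Trained networks look in the newest picture that a camera, given by its name, has taken for a name from the list of things; names that differ only in an ending like _2 or _b are one class to them, and where a whole thing is asked for, a point or a joint stands for the part that bears it (a point fixed in the world has none). Each returns a list of dicts, best first, with "p" (0 to 1); they miss things now and then, are a little off and sometimes report something else, mostly with a low value. They report only what shows in the picture. A call takes as long as a camera call.
- search_frame(camera, target): "position" ([x, y, z] in m, in the coordinates of the camera as it stood for that picture, good to about 4 mm: the middle of the surface that is visible of it).
- regions_of(camera, target): "pixels" (400x640 bool, what is visible of it).
- pinpoint(camera, target): "position" ([x, y, z] in m, in the coordinates of the camera as it stood for that picture, good to about 4 mm: a listed point, or the origin of a listed thing).
The state is a dict: "time_s": time; "joint_positions": joint angles; "qd": joint speeds; "joint_torque": joint torques, N m; "position": TCP position; "eef_rot": TCP orientation; "force": force on the tool from outside, world axes, zero at the start; "torque": the same for the moment, N m; "gripper_width": finger opening in m.
Only numpy, scipy, OpenCV 4.12 (cv2) and the standard library are available. Lean on these libraries where they do the work, as an engineer would, in place of code of your own. Each camera call takes 0.05 s, during which the arm holds its last target.

## Working session

There is one attempt and no reset: what is moved stays moved. The work goes in short steps, Python scripts to look and compute and a tool call to move; the robot and the scene stay as the last step left them, time stands still between calls to the robot, and variables do not carry over. Pictures are saved under pics/ and viewed, and the job is handed in when it is done.

Besides the shell and the picture viewer there is one more tool, called as name(argument=value, ...) on one line, values as JSON. servo_tool: Moves the arm, as the interface text tells. Its arguments: {"type":"object","properties":{"deltas":{"type":"string"}},"required":["deltas"]}

```bash
ls; mkdir -p pics; cat > h.py <<'E'
import numpy as np, cv2
from station import *
def save(c,n):
    im=capture(c); cv2.imwrite(f'pics/{n}.png',im[:,:,::-1]); return im
def w(c,p):
    k=calibration(c); return np.array(k['xyz'])+np.array(k['attitude'])@np.array(p)
E
python3 - <<'E'
from h import *
s=sense();print(s['time_s'],s['position'],np.round(s['eef_rot'],3),s['force'])
for c in ['scene','side']:
    save(c,c+'0')
    for t in ['chest','drawer_left_front','drawer_right_front','lid_hinge','lid_edge','mallet','oil','stone']:
        r=pinpoint(c,t)
        for q in r[:1]: print(c,t,round(q['p'],2),np.round(w(c,q['position']),4))
print(sense()['time_s'])
E
```

```text
pics
0.0 [0.21337201 0.63991308 0.2047916 ] [[ 0.316  0.949 -0.   ]
 [ 0.949 -0.316 -0.001]
 [-0.001  0.    -1.   ]] [ 0.66107725 -0.5351402   0.5277061 ]
scene chest 0.2 [0.6694 0.2047 0.0047]
scene drawer_left_front 0.62 [0.4829 0.0288 0.046 ]
scene drawer_right_front 0.9 [ 0.4682 -0.0999  0.0401]
scene lid_hinge 0.72 [ 0.6719 -0.0835  0.0797]
scene lid_edge 0.93 [ 0.6141 -0.0669  0.215 ]
scene mallet 0.7 [0.6692 0.2019 0.0041]
scene oil 0.96 [ 0.5853 -0.332   0.0012]
scene stone 0.9 [ 0.7667 -0.1145 -0.0049]
side chest 0.68 [ 0.4709 -0.0996  0.0369]
side drawer_left_front 0.65 [0.4827 0.0317 0.0402]
side drawer_right_front 0.61 [ 0.4691 -0.1003  0.0352]
side lid_hinge 0.66 [ 0.4685 -0.0996  0.0393]
side lid_edge 0.69 [ 0.6104 -0.0649  0.2183]
side mallet 0.71 [0.6688 0.1956 0.0009]
side oil 0.73 [ 5.903e-01 -3.326e-01  5.000e-04]
side stone 0.85 [ 7.749e-01 -1.133e-01  3.000e-04]
0.9
```

View pics/scene0.png

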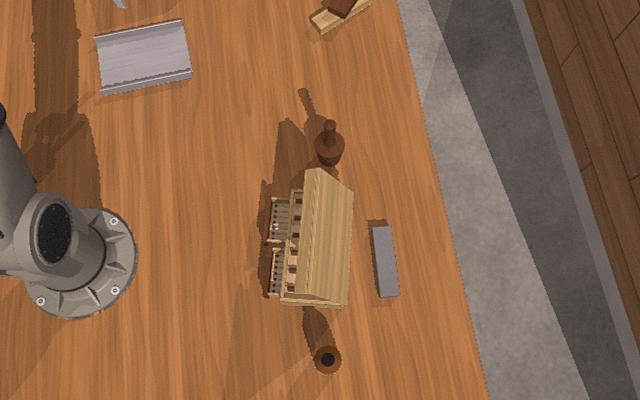

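View pics/side0.png

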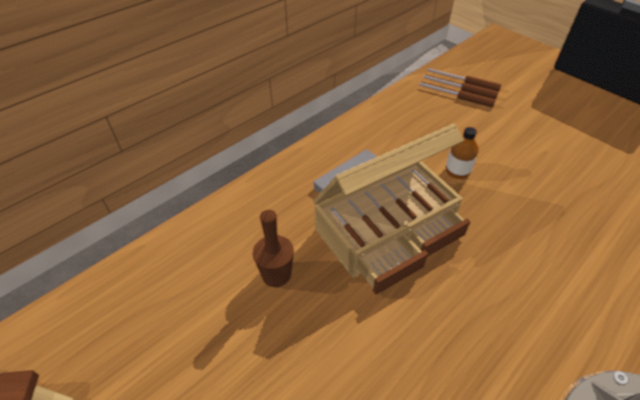

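```bash
python3 - <<'E'
import cv2
a=cv2.imread('pics/scene0.png')[150:330,240:420];cv2.imwrite('pics/sc0z.png',cv2.resize(a,None,fx=3.3,fy=3.3,interpolation=cv2.INTER_CUBIC))
a=cv2.imread('pics/side0.png')[115:305,300:490];cv2.imwrite('pics/sd0z.png',cv2.resize(a,None,fx=3.1,fy=3.1,interpolation=cv2.INTER_CUBIC))
from h import *
for c in ['scene','side','wrist']: k=calibration(c);print(c,k['camera_matrix'],k['xyz'],np.round(k['attitude'],3))
E
```

```text
scene [[494.38905918   0.         327.11416449]
 [  0.         494.38905918 207.25228656]
 [  0.           0.           1.        ]] [ 0.57788478 -0.35064011  1.24761945] [[ 0.989 -0.137  0.051]
 [-0.146 -0.941  0.307]
 [ 0.006 -0.311 -0.95 ]]
side [[437.20114148   0.         330.05449357]
 [  0.         437.20114148 205.5357231 ]
 [  0.           0.           1.        ]] [0.25692475 0.46666157 0.77002499] [[-0.703 -0.541  0.461]
 [-0.711  0.522 -0.472]
 [ 0.014 -0.66  -0.752]]
wrist [[302.92072525   0.         317.41130779]
 [  0.         302.92072525 200.35208272]
 [  0.           0.           1.        ]] [0.14893069 0.66175522 0.38416079] [[ 0.316  0.921  0.228]
 [ 0.949 -0.307 -0.076]
 [-0.     0.241 -0.971]]
```

View pics/sc0z.png

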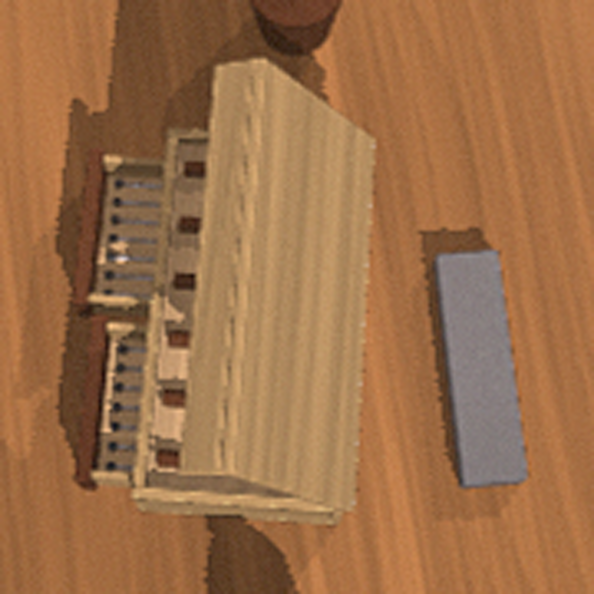

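View pics/sd0z.png

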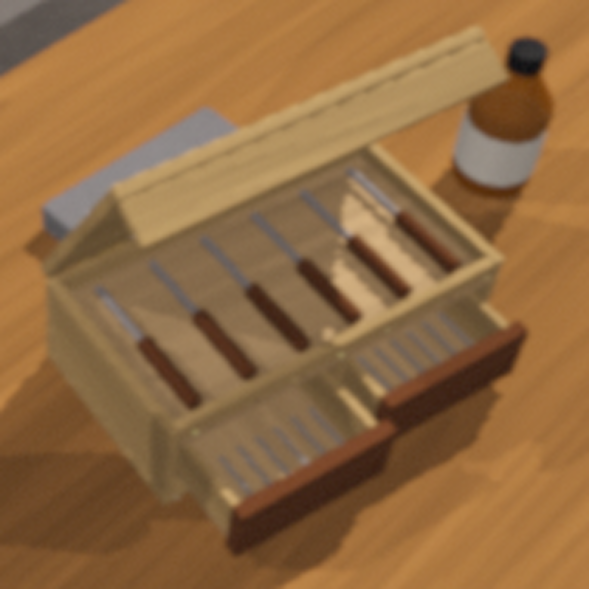

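```bash
cat > fit.py <<'E'
from h import *
from scipy.optimize import least_squares
K={c:calibration(c) for c in ['scene','side']}
def proj(c,P):
    k=K[c]; p=np.array(k['attitude']).T@(P-np.array(k['xyz'])); q=np.array(k['camera_matrix'])@p; return q[:2]/q[2]
def sc(x,y): return np.array([x/3.3+240-.35,y/3.3+150-.35])
def sd(x,y): return np.array([x/3.1+300-.35,y/3.1+115-.35])
O=[('scene',sc(168,130),'c',-75,140,82),('scene',sc(136,489),'c',-75,-140,82),('scene',sc(346,515),'c',75,-140,82),
('side',sd(175,428),'c',-75,140,82),('side',sd(500,257),'c',-75,-140,82),('side',sd(48,278),'c',75,140,82),('side',sd(168,500),'c',-75,140,0),
('side',sd(235,550),'L',-81,128,11),('side',sd(232,508),'L',-81,128,59),('side',sd(525,328),'R',-81,-128,59),
('side',sd(122,187),'l',-169,140,10),('side',sd(478,27),'l',-169,-140,10),('scene',sc(215,65),'l',-169,140,10) if 0 else ('scene',sc(266,58),'l',-169,140,10),('scene',sc(238,474),'l',-169,-140,10)]
def res(v,full=False):
    cx,cy,yaw,dL,dR,th=v; r=[]
    for c,px,t,x,y,z in O:
        x,y,z=x/1e3,y/1e3,z/1e3
        if t=='L':x-=dL
        if t=='R':x-=dR
        if t=='l': x,z=.075+x*np.cos(th)+z*np.sin(th), .082-x*np.sin(th)+z*np.cos(th)
        P=np.array([cx+x*np.cos(yaw)-y*np.sin(yaw),cy+x*np.sin(yaw)+y*np.cos(yaw),z])
        r.append(proj(c,P)-px)
    return np.array(r) if full else np.ravel(r)
s=least_squares(res,[.6,-.06,-.1,.04,.04,1],loss='soft_l1')
print(np.round(s.x,4),np.degrees(s.x[2]));print(np.round(res(s.x,True),1))
E
python3 fit.py
```

```text
[ 0.6024 -0.0654 -0.2087  0.0492  0.0374  1.042 ] -11.959502476998912
[[ 0.4 -0.3]
 [-0.   3.2]
 [ 0.5 -0.5]
 [-0.8  1.4]
 [ 1.5 -0.8]
 [-0.7 -0.2]
 [-0.8  1.2]
 [-1.2 -0.4]
 [ 2.   0.2]
 [ 1.1 -1.4]
 [-2.8 -0.2]
 [ 0.8 -1.4]
 [-0.6 -0.1]
 [-1.3  0.4]]
```

servo_tool(deltas="0 0 0 -0.112 0; -34 22 0 0 0; -34 22 0 0 0; -34 22 0 0 0; -34 22 0 0 0; -34 22 0 0 0; -34 22 0 0 0; -34 22 0 0 0; -34 22 0 0 0; -34 22 0 0 0; -34 22 0 0 0; -34 22 0 0 0; -34 22 0 0 0; -34 22 0 0 0; -34 22 0 0 0; -34 22 0 0 0; 0 0 0 0 0")

```text
time_s: 2.6
position: [0.4395, 0.0527, 0.2055]
eef_rot: [[0.202, 0.979, 0.004], [0.979, -0.202, 0.007], [0.008, 0.003, -1.0]]
force: [0.3, 0.1, -0.4]
gripper_width: 0.0002
```

```bash
python3 - <<'E'
from h import *
im=save('wrist','w1')
for t in ['drawer_left_front','drawer_right_front','lid_hinge','lid_edge','mallet']:
    for q in pinpoint('wrist',t)[:1]: print(t,round(q['p'],2),np.round(w('wrist',q['position']),4))
k=calibration('wrist');print(k['xyz'],np.round(k['attitude'],4).tolist(),sense()['time_s'])
E
```

```text
drawer_left_front 0.64 [0.4787 0.0324 0.0447]
drawer_right_front 0.93 [ 0.4666 -0.0999  0.0374]
mallet 0.73 [0.6655 0.2023 0.    ]
[0.37058947 0.06973328 0.38370293] [[0.1936, 0.9515, 0.2393], [0.981, -0.1898, -0.0391], [0.0082, 0.2423, -0.9702]] 2.9
```

View pics/w1.png

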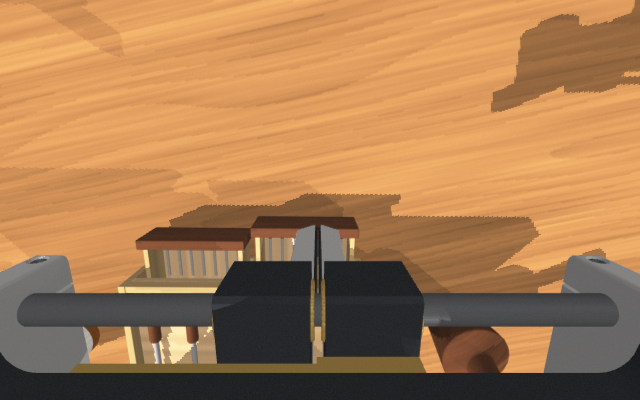

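```bash
python3 - <<'E'
import cv2
a=cv2.imread('pics/w1.png')[200:300,115:375];cv2.imwrite('pics/w1z.png',cv2.resize(a,None,fx=3,fy=3,interpolation=cv2.INTER_CUBIC))
E
```

```text
(no output)
```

View pics/w1z.png

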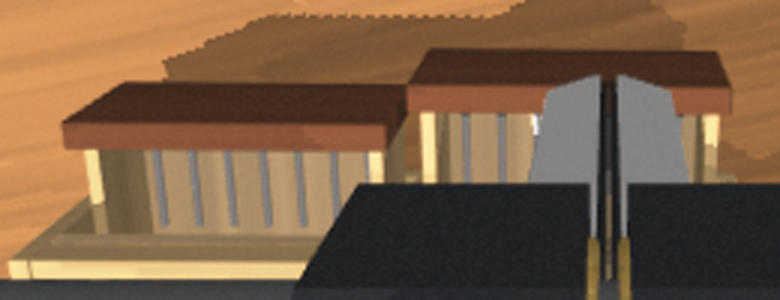

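```bash
python3 - <<'E'
from h import *
k=calibration('wrist');A=np.array(k['attitude']);C=np.array(k['xyz']);M=np.array(k['camera_matrix'])
def bp(u,v,z):
    u=u/3+115-.3;v=v/3+200-.3
    d=A@np.linalg.inv(M)@np.array([u,v,1]);return (C+d*(z-C[2])/d[2])[:2]
for n,a,b,z in [('Rt',(64,123),(386,122),.059),('Lt',(411,84),(730,87),.059),('Lb',(428,48),(718,52),.011),('Rb',(128,83),(405,85),.011)]:
    p,q=bp(*a,z),bp(*b,z);e=q-p;print(n,np.round(p,4),np.round(q,4),np.linalg.norm(e).round(4),np.degrees(np.arctan2(-e[0],e[1])).round(2),((p+q)/2).round(4))
print(sense()['position'])
E
```

```text
Rt [ 0.4567 -0.1548] [ 0.4803 -0.0353] 0.1218 -11.16 [ 0.4685 -0.095 ]
Lt [ 0.4674 -0.0222] [0.4921 0.0954] 0.1202 -11.9 [0.4798 0.0366]
Lb [ 0.4674 -0.0247] [0.4935 0.0967] 0.1242 -12.13 [0.4804 0.036 ]
Rb [ 0.4574 -0.1549] [ 0.4816 -0.0385] 0.119 -11.76 [ 0.4695 -0.0967]
[0.43798245 0.05820557 0.20515761]
```

servo_tool(deltas="-8 5 -0 0 0; -8 5 0 0 0; 0 0 30 0 0; 0 0 30 0 0; 0 0 30 0 0; 0 0 30 0 0; 0 0 28 0 0; 0 0 15 0 0; 0 0 5 0 0; 0 0 0 0 0")

```text
time_s: 3.9
position: [0.4494, 0.0385, 0.0322]
eef_rot: [[0.19, 0.982, 0.008], [0.982, -0.19, 0.007], [0.008, 0.007, -1.0]]
force: [-0.4, 0.5, -0.3]
gripper_width: 0.0004
```

servo_tool(deltas="0 8 0 0.015 0; 0 8 0 0 0; 0 8 0 0 0; 0 8 0 0 0; 0 8 0 0 0; 0 8 0 0 0; 0 0 0 0 0")

```text
time_s: 4.6
position: [0.5027, 0.0281, 0.0356]
eef_rot: [[0.205, 0.979, 0.012], [0.979, -0.206, 0.009], [0.011, 0.01, -1.0]]
force: [0.2, 0.4, 1.3]
gripper_width: 0.0004
```

servo_tool(deltas="0 4 0 0 0; 0 4 0 0 0")

```text
time_s: 4.8
position: [0.5105, 0.0263, 0.0356]
eef_rot: [[0.205, 0.979, 0.011], [0.979, -0.206, 0.009], [0.011, 0.009, -1.0]]
force: [-1.9, 0.2, 0.0]
gripper_width: 0.0006
```

servo_tool(deltas="0 2 0 0 0; 0 2 0 0 0")

```text
time_s: 5.0
position: [0.5147, 0.0254, 0.0356]
eef_rot: [[0.205, 0.979, 0.011], [0.979, -0.205, 0.009], [0.011, 0.009, -1.0]]
force: [-1.8, 0.1, 0.6]
gripper_width: 0.0005
```

servo_tool(deltas="0 2 0 0 0; 0 2 0 0 0")

```text
time_s: 5.2
position: [0.5187, 0.0245, 0.0356]
eef_rot: [[0.205, 0.979, 0.011], [0.979, -0.205, 0.009], [0.011, 0.009, -1.0]]
force: [-2.0, -1.0, 0.0]
gripper_width: 0.0007
```

servo_tool(deltas="0 1.5 0 0 0; 0 1.5 0 0 0")

```text
time_s: 5.4
position: [0.5218, 0.0239, 0.0356]
eef_rot: [[0.205, 0.979, 0.01], [0.979, -0.205, 0.009], [0.01, 0.008, -1.0]]
force: [-1.9, -0.8, -1.2]
gripper_width: 0.0006
```

servo_tool(deltas="0 1 0 0 0; 0 1 0 0 0")

```text
time_s: 5.6
position: [0.524, 0.0234, 0.0356]
eef_rot: [[0.205, 0.979, 0.01], [0.979, -0.205, 0.008], [0.01, 0.008, -1.0]]
force: [-1.7, -0.7, 0.5]
gripper_width: 0.0004
```

servo_tool(deltas="0 1 0 0 0; 0 1 0 0 0")

```text
time_s: 5.8
position: [0.5258, 0.023, 0.0356]
eef_rot: [[0.205, 0.979, 0.01], [0.979, -0.205, 0.009], [0.01, 0.008, -1.0]]
force: [-6.7, 2.9, 5.8]
gripper_width: 0.0002
```

servo_tool(deltas="0 0.3 0 0 0")

```text
time_s: 5.9
position: [0.5257, 0.023, 0.0355]
eef_rot: [[0.205, 0.979, 0.009], [0.979, -0.205, 0.009], [0.01, 0.007, -1.0]]
force: [-5.4, 1.1, 4.0]
gripper_width: 0.0004
```

servo_tool(deltas="0 -6 0 0 0; 0 -20 0 0 0; 0 -20 0 0 0; 0 -19 0 0 0; -25 0 0 0 0; -27 0 0 0 0; -27 0 0 0 0; -27 0 0 0 0; -24 0 0 0 0; 0 0 0 0 0")

```text
time_s: 6.9
position: [0.4344, -0.0928, 0.0347]
eef_rot: [[0.201, 0.979, 0.02], [0.979, -0.201, 0.009], [0.013, 0.018, -1.0]]
force: [-0.4, 0.0, 0.3]
gripper_width: 0.0005
```

servo_tool(deltas="0 8 0 0 0; 0 8 0 0 0; 0 8 0 0 0; 0 8 0 0 0; 0 6 0 0 0; 0 6 0 0 0; 0 4 0 0 0; 0 2 0 0 0; 0 0 0 0 0")

```text
time_s: 7.8
position: [0.4887, -0.1007, 0.0354]
eef_rot: [[0.198, 0.98, 0.02], [0.98, -0.198, 0.009], [0.013, 0.018, -1.0]]
force: [-0.1, 0.0, -0.3]
gripper_width: 0.0005
```

servo_tool(deltas="0 2 0 0 0; 0 2 0 0 0; 0 2 0 0 0")

```text
time_s: 8.1
position: [0.4942, -0.1018, 0.0354]
eef_rot: [[0.198, 0.98, 0.019], [0.98, -0.198, 0.01], [0.013, 0.017, -1.0]]
force: [-2.3, -0.6, -0.9]
gripper_width: 0.0007
```

servo_tool(deltas="0 1 0 0 0; 0 1 0 0 0")

```text
time_s: 8.3
position: [0.4963, -0.1023, 0.0355]
eef_rot: [[0.198, 0.98, 0.019], [0.98, -0.198, 0.01], [0.013, 0.017, -1.0]]
force: [-2.4, -0.4, -1.2]
gripper_width: 0.0002
```

servo_tool(deltas="0 1 0 0 0")

```text
time_s: 8.4
position: [0.4973, -0.1025, 0.0355]
eef_rot: [[0.198, 0.98, 0.019], [0.98, -0.198, 0.01], [0.013, 0.017, -1.0]]
force: [-1.6, -0.4, -0.3]
gripper_width: 0.0002
```

servo_tool(deltas="0 1 0 0 0; 0 1 0 0 0")

```text
time_s: 8.6
position: [0.4984, -0.1027, 0.0353]
eef_rot: [[0.198, 0.98, 0.017], [0.98, -0.198, 0.01], [0.013, 0.015, -1.0]]
force: [-10.8, 2.3, 8.0]
gripper_width: 0.0004
```

servo_tool(deltas="0 0.7 0 0 0")

```text
time_s: 8.7
position: [0.4983, -0.1026, 0.0352]
eef_rot: [[0.198, 0.98, 0.016], [0.98, -0.198, 0.011], [0.014, 0.013, -1.0]]
force: [-5.8, 1.1, 4.8]
gripper_width: 0.0003
```

servo_tool(deltas="0 -5 0 0 0; 0 -20 0 0 0; 0 -20 -10 0 0; 0 0 -35 0 0; 0 0 -45 0 0; 0 0 -45 0 0; 0 0 -45 0 0; 0 0 -45 0 0; 0 0 -30 0 0; 0 0 0 0 0")

```text
time_s: 9.7
position: [0.4476, -0.0964, 0.3]
eef_rot: [[0.199, 0.98, 0.022], [0.98, -0.199, 0.011], [0.015, 0.019, -1.0]]
force: [0.6, -0.0, -0.9]
gripper_width: 0.0003
```

```bash
python3 - <<'E'
from h import *
for c in ['scene','side']:
    save(c,c+'1')
    for t in ['lid_edge','lid_hinge','drawer_left_front','drawer_right_front']:
        for q in pinpoint(c,t)[:1]: print(c,t,round(q['p'],2),np.round(w(c,q['position']),4))
a=cv2.imread('pics/scene1.png')[150:330,240:420];b=cv2.imread('pics/side1.png')[115:305,300:490]
cv2.imwrite('pics/z1.png',np.hstack([cv2.resize(a,(400,400),interpolation=2),cv2.resize(b,(400,400),interpolation=2)]))
E
```

```text
scene lid_edge 0.72 [ 0.6113 -0.0631  0.2135]
scene lid_hinge 0.73 [ 0.6721 -0.0816  0.0772]
scene drawer_left_front 0.58 [0.5369 0.0193 0.0446]
scene drawer_right_front 0.58 [ 0.5052 -0.1112  0.0407]
side lid_edge 0.59 [ 0.6112 -0.0663  0.2166]
side drawer_left_front 0.64 [0.5341 0.0207 0.0393]
side drawer_right_front 0.7 [ 0.5099 -0.1092  0.0388]
```

View pics/z1.png

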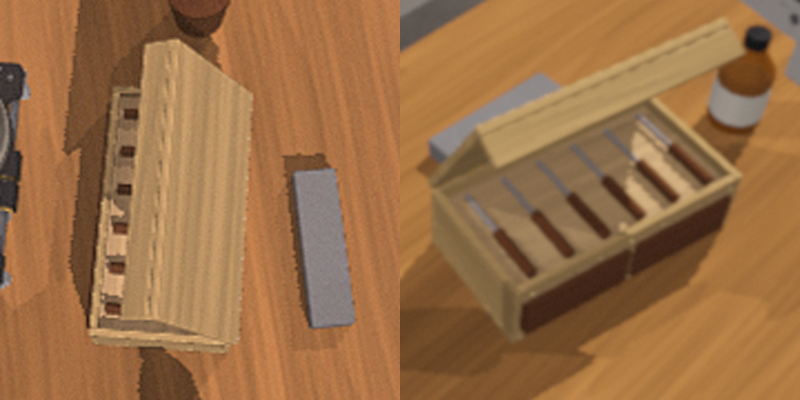

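servo_tool(deltas="8 25 0 0 0; 8 25 0 0 0; 8 25 0 0 0; 8 25 0 0 0; 8 25 0 0 0; 8 25 0 0 0; 8 25 0 0 0; 7 24 0 0 0; 0 0 10 0 0; 0 0 0 0 0")

```text
time_s: 11.2
position: [0.6608, -0.0729, 0.2822]
eef_rot: [[0.198, 0.98, 0.007], [0.98, -0.198, 0.008], [0.009, 0.006, -1.0]]
force: [0.1, -0.5, 0.4]
gripper_width: 0.0006
```

servo_tool(deltas="0 0 30 0 0; 0 0 30 0 0; 0 0 9 0 0; 0 -10 0 0 0; 0 -10 0 0 0; 0 -5 0 0 0; 0 0 0 0 0")

```text
time_s: 11.9
position: [0.633, -0.0681, 0.2154]
eef_rot: [[0.2, 0.98, 0.011], [0.98, -0.2, 0.009], [0.011, 0.009, -1.0]]
force: [0.6, -0.7, 0.0]
gripper_width: 0.0006
```

servo_tool(deltas="0 -4 0 0 0; 0 -4 0 0 0; 0 -3 0 0 0")

```text
time_s: 12.2
position: [0.6224, -0.0658, 0.2173]
eef_rot: [[0.199, 0.98, 0.014], [0.98, -0.2, 0.009], [0.012, 0.012, -1.0]]
force: [-0.6, -0.3, -0.6]
gripper_width: 0.0005
```

servo_tool(deltas="0 -3 0 0 0; 0 -3 0 0 0")

```text
time_s: 12.4
position: [0.6164, -0.0645, 0.2175]
eef_rot: [[0.199, 0.98, 0.015], [0.98, -0.2, 0.009], [0.012, 0.012, -1.0]]
force: [3.7, -0.7, 0.0]
gripper_width: 0.0004
```

servo_tool(deltas="0 -7 3.5 0 0; 0 -7 4 0 0; 0 -6.5 4.5 0 0; 0 -6 5 0 0")

```text
time_s: 12.8
position: [0.5896, -0.0587, 0.1995]
eef_rot: [[0.199, 0.98, 0.017], [0.98, -0.2, 0.009], [0.012, 0.015, -1.0]]
force: [0.3, 0.4, 3.3]
gripper_width: 0.0004
```

servo_tool(deltas="0 -6 5 0 0; 0 -6 5.5 0 0; 0 -5.5 5.5 0 0; 0 -5 6 0 0; 0 -5 6 0 0")

```text
time_s: 13.3
position: [0.5602, -0.0523, 0.1684]
eef_rot: [[0.199, 0.98, 0.016], [0.98, -0.199, 0.009], [0.012, 0.014, -1.0]]
force: [2.0, -0.2, 1.0]
gripper_width: 0.0
```

servo_tool(deltas="0 -4.5 6.5 0 0; 0 -4 6.5 0 0; 0 -3.5 7 0 0; 0 -3.5 7 0 0")

```text
time_s: 13.7
position: [0.544, -0.0488, 0.1387]
eef_rot: [[0.199, 0.98, 0.016], [0.98, -0.199, 0.009], [0.012, 0.014, -1.0]]
force: [1.9, 0.7, 1.4]
gripper_width: 0.0004
```

servo_tool(deltas="0 -2 6 0 0; 0 -1.5 6 0 0; 0 -1.5 6 0 0; 0 -1 5 0 0; 0 -0.5 5 0 0")

```text
time_s: 14.2
position: [0.536, -0.047, 0.1073]
eef_rot: [[0.199, 0.98, 0.013], [0.98, -0.199, 0.009], [0.012, 0.011, -1.0]]
force: [-0.8, 0.1, 2.1]
gripper_width: 0.0004
```

servo_tool(deltas="0 0 3 0 0; 0 0 3 0 0; 0 0 2 0 0")

```text
time_s: 14.5
position: [0.5359, -0.0469, 0.0981]
eef_rot: [[0.199, 0.98, 0.013], [0.98, -0.199, 0.009], [0.011, 0.01, -1.0]]
force: [-0.5, 0.3, 1.5]
gripper_width: 0.0004
```

servo_tool(deltas="0 0 1.5 0 0; 0 0 1.5 0 0")

```text
time_s: 14.7
position: [0.5361, -0.0469, 0.0949]
eef_rot: [[0.199, 0.98, 0.013], [0.98, -0.2, 0.009], [0.011, 0.011, -1.0]]
force: [-0.6, 0.5, 1.3]
gripper_width: 0.0002
```

servo_tool(deltas="0 0 1 0 0; 0 0 1 0 0")

```text
time_s: 14.9
position: [0.5362, -0.0469, 0.0928]
eef_rot: [[0.199, 0.98, 0.013], [0.98, -0.2, 0.009], [0.011, 0.011, -1.0]]
force: [-1.5, 0.5, 2.1]
gripper_width: 0.0005
```

servo_tool(deltas="0 0 0.7 0 0; 0 0 0.7 0 0")

```text
time_s: 15.1
position: [0.5364, -0.047, 0.0921]
eef_rot: [[0.2, 0.98, 0.013], [0.98, -0.2, 0.01], [0.012, 0.011, -1.0]]
force: [-10.0, -0.1, 25.6]
gripper_width: 0.0003
```

servo_tool(deltas="0 0 0.7 0 0; 0 0 0.7 0 0")

```text
time_s: 15.3
position: [0.5363, -0.0469, 0.0921]
eef_rot: [[0.2, 0.98, 0.013], [0.98, -0.2, 0.011], [0.013, 0.011, -1.0]]
force: [-7.7, 0.9, 18.5]
gripper_width: 0.0004
```

servo_tool(deltas="0 0 -3 0 0; 0 0 -15 0 0; 0 0 -35 0 0; 0 0 -40 0 0; 0 0 -40 0 0; 0 -20 -40 0 0; 0 -30 -10 0 0; 0 -40 0 0 0; 0 -20 0 0 0; 0 0 0 0 0; 0 0 0 0 0")

```text
time_s: 16.4
position: [0.424, -0.0271, 0.2825]
eef_rot: [[0.201, 0.979, 0.018], [0.979, -0.201, 0.011], [0.014, 0.016, -1.0]]
force: [0.6, 0.9, -0.2]
gripper_width: 0.0005
```

```bash
python3 - <<'E'
from h import *
for c in ['scene','side']:
    save(c,c+'2')
    for t in ['lid_edge','lid_hinge','drawer_left_front','drawer_right_front','mallet','oil','stone']:
        for q in pinpoint(c,t)[:1]: print(c,t,round(q['p'],2),np.round(w(c,q['position']),4))
s=sense();print(s['time_s'],s['position'],s['force'])
a=cv2.imread('pics/scene2.png')[130:380,240:420];b=cv2.imread('pics/side2.png')[95:305,230:490]
cv2.imwrite('pics/z2.png',np.hstack([cv2.resize(a,(324,450),interpolation=2),cv2.resize(b,(470,450),interpolation=2)]))
E
```

```text
scene lid_edge 0.87 [ 0.5339 -0.0467  0.0969]
scene lid_hinge 0.83 [ 0.6733 -0.0832  0.0785]
scene mallet 0.55 [0.6683 0.2014 0.0042]
scene oil 0.91 [ 0.5884 -0.3337  0.001 ]
scene stone 0.73 [ 0.766  -0.1166 -0.0048]
side lid_edge 0.55 [ 0.5305 -0.048   0.095 ]
side lid_hinge 0.58 [ 0.6739 -0.0754  0.0827]
side drawer_left_front 0.61 [0.5348 0.0169 0.039 ]
side drawer_right_front 0.42 [ 0.5068 -0.1091  0.0375]
side mallet 0.72 [0.6676 0.1972 0.0022]
side oil 0.72 [ 0.5932 -0.3344 -0.0021]
side stone 0.59 [ 0.7751 -0.1146  0.0024]
17.2 [ 0.4237722  -0.0272202   0.28208122] [-0.42645532  0.35425706 -0.7438546 ]
```

View pics/z2.png

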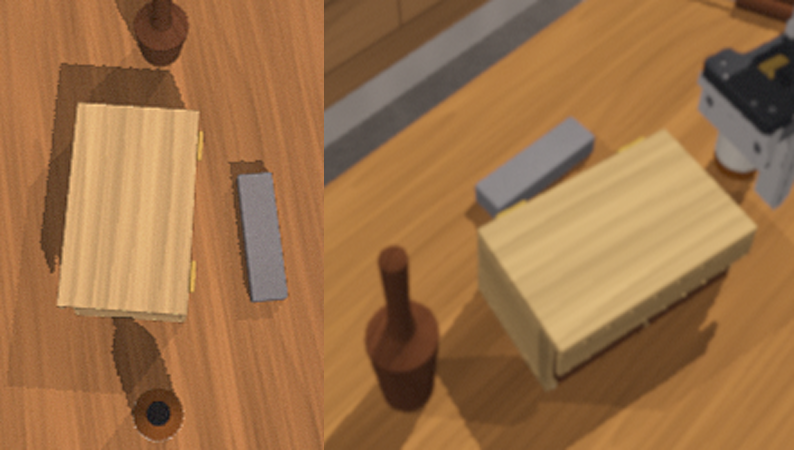

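```bash
python3 -c "
from station import *
print(hand_in())"
```

```text
the job is handed in; nothing more can be done
None
```

The chest is closed: I pushed the left drawer home, then the right, and then brought the lid down to shut. I handed the job in at about 17 s of the 61 s allowed.

- **Drawers:** Each was pushed until it met its stop. The readings there peaked at about 7 N (left) and 11 N (right), under the 15 N that may slide the chest. The pictures show both fronts home, and the lid's lip came down in front of them without catching.
- **Lid:** I slowed to about 1 cm/s for the last few millimetres. It stopped with the fingertip at 92.1 mm, against 92 mm for a shut lid. The last small steps pressed on the already shut lid with about 26 N down and 10 N sideways, more than it needed.
- **Surroundings:** The hinge, mallet, bottle and stone read within a few millimetres of where they started. One hinge reading from the side camera was about 7 mm off in y, and that is the only one that stood out. The side camera's first hinge reading was clearly wrong, so I did not use it.
- **Finish:** The arm ended clear in front of the chest at 0.28 m height, with the force reading near zero. In the last scene picture the network did not report the drawer fronts, which are mostly hidden under the lid's lip. That final drawer check therefore rests on the side camera and the contact forces.

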